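# Slide the tall battery pack home into its charging dock

## Robot

A 7-joint arm with a two-finger parallel gripper is mounted at the origin on a cart in front of the work surface, level with it; the furniture and walls round the work are solid. World frame = base frame: x ahead of the robot, y to its left, z up, the work surface at z = 0. Lengths are in m, angles in degrees, forces in N, time in s.
With the tool pointing down it reaches from about 0.425 to 0.8 m from the base axis. Payload 8.3 kg.
Tool frame: the origin (TCP) lies between the finger pads; the fingertips stand 11 mm ahead of it and the grasp point (between the pads) lies 8 mm behind it; z points along the fingers, y is the line along which they close (so a half turn about z gives the same grasp; the last joint's range is limited). The gripper opens to 85 mm and grips with 20 to 120 N. Pads are 22 mm wide; open, the fingers measure 114 mm over their backs; the gripper's body (76 mm by 85 mm) begins 54 mm behind the grasp point. The pads swing forward as they close: fully open they stand 13 mm farther back than shut.
Start: joints at [71.396, 21.967, 0.94, 78.501, -0.361, 79.538, -2.664], TCP at [0.162, -0.604, 0.242] pointing down, gripper open.
Joint ranges: [-169.22, 169.22], [-14.56, 117.87], [-87.37, 89.26], [10.42, 133.3], [-82.24, 262.24], [0.94, 117.77], [-172.7, 172.7]. Speed limits (degrees/s): [136.94, 136.94, 172.46, 172.46, 180, 180, 180].

## Interface

Orientations are given as [roll, pitch, yaw] about the fixed x, y, z axes, in that order (R = Rz(yaw) Ry(pitch) Rx(roll)).
In Python, from bench import arm, snapshot, camera_params, ticket gives the robot as it stands. The module is installed in compiled form; this text tells all that it offers.
- The arm moves only by the tool apply_moves, never from a script. Its argument "motion" is a list of rows, each a list of 5 numbers: the finger opening in m, from 0 to 0.0854, then the shift along the tool's x, y, z in m, then the turn about the tool's z in rad. In form: [[claw, dx, dy, dz, twist], ...]. A call has 1 to 5 rows; each row shifts and turns the commanded pose from where the row before left it, along the tool's axes as they then stand; what a row does not reach is not made up. A row lasts 1/8 s, in which the tool goes at most 62.5 mm and 10.7 degrees, less where a joint would pass 70% of its speed; a pose out of reach is approached as far as the arm can. A call with a gripper value outside its range is refused whole. The fingers move at their own pace and stop on an object; "newtons" is the grip in N (left out, the last holds). Time passes only in rows, so rows that do not move let the fingers close. It gives the time, the measured TCP pose, the force, the opening and the grip force at its end, in the units of the state.
- arm.sense(): the state, without advancing time (a new reading comes with each control period).
- snapshot(name): name is "scene" or "top"; returns the picture (480x640x3 uint8, red, green, blue); there is no depth.
- camera_params(name): a dict with "camera_matrix" (3x3 intrinsics, pixels), "k1" (the pictures are not rectified: a ray, as slopes to the right and down, at radius r is drawn at 1 + k1 r^2 times it, then the intrinsics apply), "extrinsics" (4x4, takes a point from camera to world coordinates). Camera axes: x right, y down, z forward; pixel columns grow to the right and rows downward; lengths in m; the calibration is good to about 2 mm. A picture is of the moment at which its call begins. camera_params takes no time and is no camera call.
- ticket.job_done(): hands the job in; it is judged then, once.
The state is a dict: "time": time; "joint_pos": joint angles; "qd": joint speeds; "joint_efforts": joint torques, N m; "tcp_pos": TCP position; "tool_rot": TCP orientation; "wrist_force": force on the tool from outside, world axes, zero at the start; "torque": the same for the moment, N m; "finger_gap": finger opening in m; "grasp_force": force on a finger pad.
Only numpy, scipy, OpenCV 4.12 (cv2) and the standard library are available. Lean on these libraries where they do the work, as an engineer would, in place of code of your own. Each camera call takes 0.05 s, during which the arm holds its last target. There are 200 camera calls.

## Task

Push the tall yellow battery pack across the table into the charging dock until its sled is fully home against the dock's back stop, standing upright. It is heavy and tips if pushed high: push only low on the black sled at its foot, never touch the yellow case or its handle, and never grasp or lift it. Leave everything else on the table where it is.

Things in the scene. Friction and masses are not known exactly. Their poses are not given: they have to be found in the camera images.
- pack: Battery pack, 0.6 to 0.95 kg: tall case on a black sled 120 (x) x 120 (y) x 22 high mm, sliding on the table with friction about 0.45 to 0.75. Origin: centre of the sled's underside; +x enters the dock first, z up. Push face: the sled's upright end face at x = -60 mm, 120 wide, 22 high; ahead of it a bare ribbed toe board, 55 mm long. Starts roughly before the dock, 0.27 to 0.33 m from home.
- case: The yellow case with black top and handle, fixed on the sled (part of the pack): 63 (x) x 107 (y) mm, from 22 mm up to 134 mm above the table, handle bar up to 163 mm. Origin: centre of its underside, 25 mm ahead (+x) of the pack's origin and 22 mm up, axes as the pack's. Not to be touched.
- dock: Fixed charging dock, open to its -x, no floor. Origin: on the table, where the pack's origin lies when home; +x is the pushing direction and the pack's +x when docked. Two rails 28 mm high, inner faces at y = +-64 mm (4 mm play each side), x = -30 to +62 mm, flaring out at 30 degrees back to x = -64 mm (mouth about 165 mm wide). Back stop 50 mm high, face at x = +60 mm.
- push_edge (a point): Middle of the sled's push face, 60 mm behind the pack's origin, 11 mm above the table; axes as the pack's. When home it stands 60 mm before the dock's origin, 30 mm short of the straight rails.
- dock_mouth (a point): Middle of the dock's mouth, 64 mm before the dock's origin on its centre line, 14 mm above the table; axes as the dock's.
- reagent_1: Amber 30 ml dropper bottle, 33 mm wide, 95 mm high, at the back of the table; origin at its foot. Leave it alone.
- reagent_2: Amber 30 ml dropper bottle, 33 mm wide, 95 mm high, at the back of the table; origin at its foot. Leave it alone.
- reagent_3: Amber 30 ml dropper bottle, 33 mm wide, 95 mm high, at the back of the table; origin at its foot. Leave it alone.
- mug_1: Striped white mug, 86 mm wide, 90 mm high; origin at its foot. Leave it alone.
- slide_box: White slide box, 45 x 88 x 29 mm; origin under its centre. Leave it alone.
- petri_dish: Clear petri dish, 90 mm wide, 12 mm high; origin under its centre. Leave it alone.
There are look-alikes about, which are no part of the job. What is shaped like the pack but turquoise is not meant.

How it is judged:
By the outcome, as a careful person would: the job done as asked, in the order asked, and still so for the second after the job is handed in, with the robot touching nothing.
It also fails if it takes over 51 s, if anything falls off the work surface, if the arm or the gripper's body presses on something with over 40 N, if the wrist force passes 120 N, or if a joint passes its speed limit or range.

## Working session

There is one attempt and no reset: what is moved stays moved. The work goes in short steps, Python scripts to look and compute and a tool call to move; the robot and the scene stay as the last step left them, time stands still between calls to the robot, and variables do not carry over. Pictures are saved under pics/ and viewed, at most 10 in all, crops included, and the job is handed in when it is done.

Besides the shell and the picture viewer there is one more tool, called after ">>>" as name(argument=value, ...) on one line, values as JSON. apply_moves: Moves the arm, as the interface text tells. Its arguments: {"type":"object","properties":{"motion":{"type":"array"},"newtons":{"type":"number"}},"required":["motion"]}

```bash
mkdir -p pics; python3 - <<'E'
from bench import arm, snapshot, camera_params
import cv2
for n in("scene","top"):
    cv2.imwrite(f"pics/{n}0.png",snapshot(n)[:,:,::-1]); p=camera_params(n); print(p)
s=arm.sense(); print(s["time"],s["tcp_pos"],s["tool_rot"],s["finger_gap"],s["wrist_force"])
E
```

```text
{'camera_matrix': array([[538.09644246,   0.        , 312.50985639],
       [  0.        , 538.09644246, 235.53468363],
       [  0.        ,   0.        ,   1.        ]]), 'k1': 0.028140500138011507, 'extrinsics': array([[-0.86496691, -0.38548563,  0.32129904,  0.1417504 ],
       [-0.50180105,  0.65765115, -0.56186357,  0.66016708],
       [ 0.00528765, -0.64722159, -0.76228358,  1.04212456],
       [ 0.        ,  0.        ,  0.        ,  1.        ]])}
{'camera_matrix': array([[519.36893013,   0.        , 320.86225491],
       [  0.        , 519.36893013, 241.43033082],
       [  0.        ,   0.        ,   1.        ]]), 'k1': -0.04342529085130475, 'extrinsics': array([[-0.02664932, -0.98639516,  0.16221714,  0.33741177],
       [-0.99960626,  0.02772083,  0.00434516, -0.06117401],
       [-0.00878284, -0.16203747, -0.98674552,  1.4646832 ],
       [ 0.        ,  0.        ,  0.        ,  1.        ]])}
0.1 [ 0.16167985 -0.60326201  0.24136171] [-1.79896611e+02  2.19627174e-03  1.50022420e+01] 0.0849999762020658 [-0.02683429  0.75829983  0.25967449]
```

View pics/scene0.png

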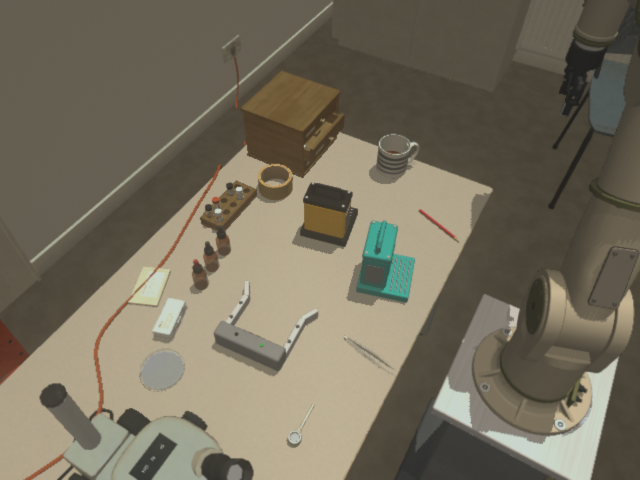

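View pics/top0.png

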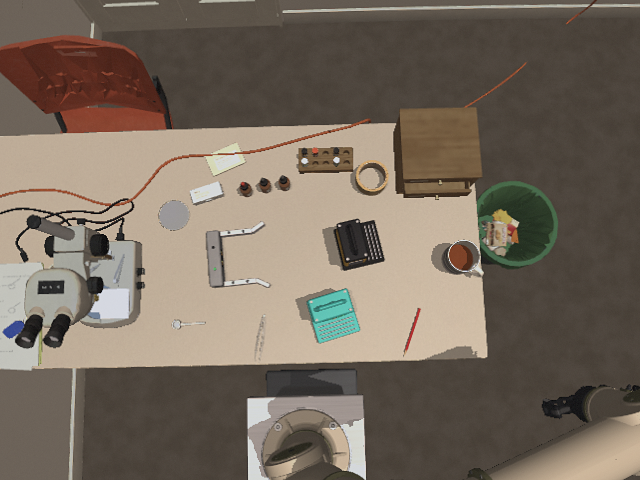

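The pack candidates are the yellow-cased one at top (358,244) / scene (328,215) and the turquoise one at top (333,315) / scene (385,265), which is the look-alike. I choose the yellow one. The dock is at top (237,257), with its mouth towards the pack. I'll check that in a close crop.

```bash
python3 - <<'E'
import cv2
a=cv2.imread("pics/top0.png")
cv2.imwrite("pics/c1.png",cv2.resize(a[200:300,195:395],None,fx=4,fy=4,interpolation=cv2.INTER_CUBIC))
b=cv2.imread("pics/scene0.png")
cv2.imwrite("pics/c2.png",cv2.resize(b[170:370,200:400],None,fx=3,fy=3,interpolation=cv2.INTER_CUBIC))
E
```

```text
(no output)
```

View pics/c1.png

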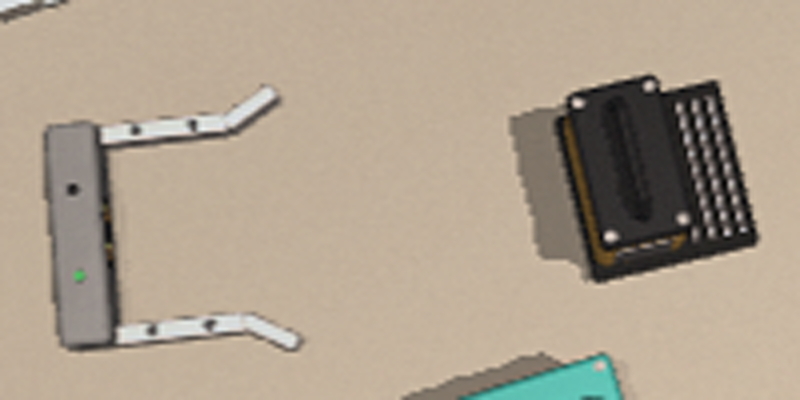

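View pics/c2.png

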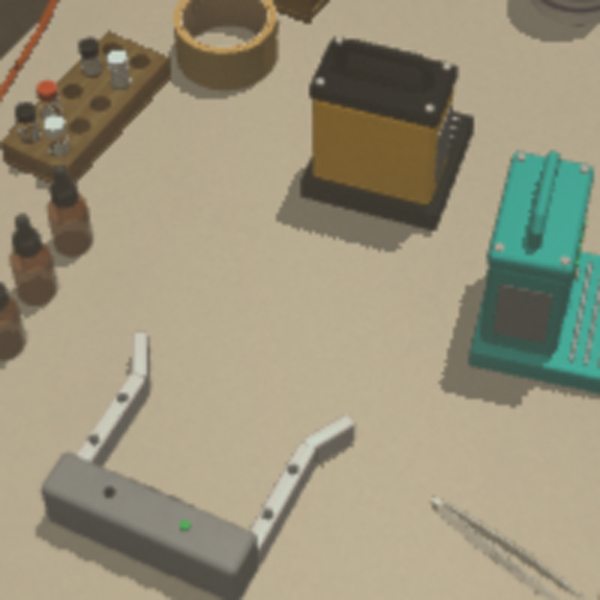

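c1 shows the black-topped yellow case with its ribbed toe to the right, sled corners at (718,82), (757,243) and (597,281), and the dock's rail kinks at about (232,135) and (245,315). c2 confirms the yellow case, with sled front corners at (308,178) and (437,210). Next I fit both poses.

```bash
cat > h.py <<'E'
import numpy as np, cv2
from bench import arm, snapshot, camera_params
from scipy.optimize import least_squares
def proj(n,P):
    c=camera_params(n); E=np.linalg.inv(c["extrinsics"]); q=np.asarray(P)@E[:3,:3].T+E[:3,3]
    s=q[:,:2]/q[:,2:]; s=s*(1+c["k1"]*(s**2).sum(1,keepdims=True)); K=c["camera_matrix"]
    return s*[K[0,0],K[1,1]]+K[:2,2]
def world(pose,L):
    x,y,t=pose; L=np.asarray(L,float); c,s=np.cos(t),np.sin(t)
    return np.c_[x+c*L[:,0]-s*L[:,1],y+s*L[:,0]+c*L[:,1],L[:,2]]
def fit(obs,x0):  # obs: list of (cam, local, px)
    f=lambda p:np.concatenate([(proj(n,world(p,[l]))[0]-u) for n,l,u in obs])
    r=least_squares(f,x0,loss="soft_l1"); return r.x,r.fun.reshape(-1,2)
T=lambda u,v,o=(195,200),k=4:np.array([(u+.5)/k-.5+o[0],(v+.5)/k-.5+o[1]])
S=lambda u,v:T(u,v,(200,170),3)
E
python3 - <<'E'
from h import *
np.set_printoptions(precision=4,suppress=True)
p,r=fit([("top",(-.06,-.06,.022),T(718,82)),("top",(-.06,.06,.022),T(757,241)),("top",(.06,.06,.022),T(597,280)),
 ("scene",(.06,.06,.022),S(437,210)),("scene",(.06,-.06,.022),S(306,178)),("scene",(-.06,.06,.022),S(473,118))],[.55,-.14,1.6])
print(p,np.degrees(p[2]));print(r)
d,r=fit([("top",(-.03,-.064,.028),T(230,136)),("top",(-.03,.064,.028),T(247,315)),("top",(-.064,-.0836,.028),T(281,102)),("top",(-.064,.0836,.028),T(300,336)),
 ("scene",(-.03,-.064,.028),S(148,376)),("scene",(-.03,.064,.028),S(303,443)),("scene",(-.064,-.0836,.028),S(149,335)),("scene",(-.064,.0836,.028),S(347,417))],[.55,.15,1.6])
print(d,np.degrees(d[2]));print(r)
a,b=p,d
im=cv2.imread("pics/top0.png"); im=cv2.resize(im[190:310,185:395],None,fx=3.8,fy=3.8)
def dr(pose,L,col):
    q=(proj("top",world(pose,L))-[185,190]+.5)*3.8-.5
    cv2.polylines(im,[q.astype(int)],False,col,1)
dr(p,[(-.06,-.06,.022),(-.06,.06,.022),(.06,.06,.022),(.06,-.06,.022),(-.06,-.06,.022)],(0,0,255))
dr(p,[(-.0065,-.0535,.134),(-.0065,.0535,.134),(.0565,.0535,.134),(.0565,-.0535,.134),(-.0065,-.0535,.134)],(0,255,255))
for s in(1,-1): dr(d,[(.062,s*.064,.028),(-.03,s*.064,.028),(-.064,s*.0836,.028)],(0,0,255))
dr(d,[(.06,.075,.05),(.06,-.075,.05)],(255,0,0))
cv2.imwrite("pics/o1.png",im)
E
```

```text
[ 0.5632 -0.1623  1.7768] 101.805479291301
[[ 0.4602 -0.9357]
 [ 1.3009  0.198 ]
 [-0.3708  0.3512]
 [ 0.0089  1.896 ]
 [-2.3131  0.8438]
 [ 0.7775 -1.0902]]
[0.5365 0.1624 1.6477] 94.40576022118677
[[ 0.2165 -0.4673]
 [-0.2464 -0.0952]
 [-1.1215 -0.0105]
 [-0.7008  0.4087]
 [ 0.7066  0.3401]
 [-0.1928 -0.6901]
 [ 0.4022 -0.1793]
 [-0.0959 -0.5739]]
```

View pics/o1.png

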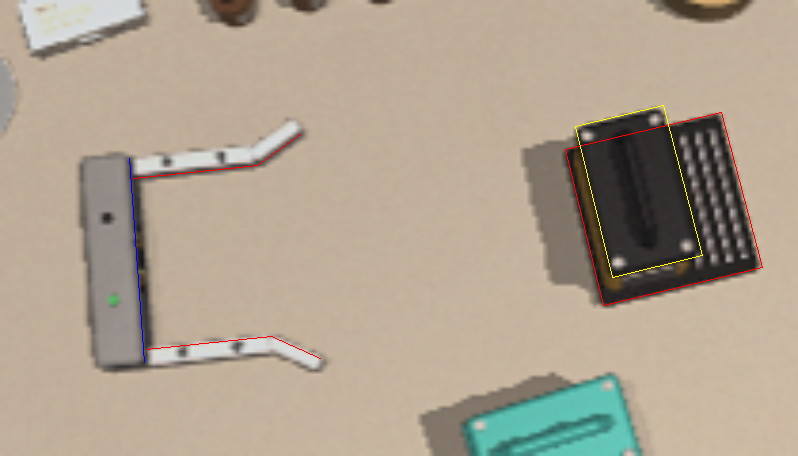

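The dock fits well. The pack is about (0.563, -0.160) at 101.8°, and home is (0.5365, 0.1624) at 94.4°. I'll move behind it with the fingers as a wide, flat pusher.

>>> apply_moves(motion=[[0.06, 0.05, -0.023, 0, 0], [0.06, 0.05, -0.023, 0, 0], [0.06, 0.05, -0.023, 0, 0], [0.06, 0.05, -0.023, 0, 0], [0.06, 0.05, -0.023, 0, 0]])

```text
time: 0.72
tcp_pos: [0.3745, -0.4264, 0.242]
tool_rot: [-180.0, 0.0, 15.0]
wrist_force: [0.6, 0.9, -0.7]
finger_gap: 0.0599
grasp_force: 0.0
```

>>> apply_moves(motion=[[0.06, 0.05, -0.023, 0, 0], [0.06, 0.05, -0.023, 0, 0], [0.06, 0.05, -0.023, 0, 0], [0.06, 0.05, -0.023, 0, 0], [0.06, 0.05, -0.023, 0, 0]])

```text
time: 1.35
tcp_pos: [0.5862, -0.2509, 0.2419]
tool_rot: [-180.0, 0.0, 15.0]
wrist_force: [-0.4, -0.7, 0.5]
finger_gap: 0.0604
grasp_force: 0.0
```

>>> apply_moves(motion=[[0.06, 0, 0, 0, -0.168], [0.06, 0, 0, 0, -0.168], [0.06, 0, 0, 0, -0.168], [0.06, 0, 0, 0, -0.168], [0.06, 0, 0, 0, -0.168]])

```text
time: 1.98
tcp_pos: [0.5849, -0.252, 0.2417]
tool_rot: [-179.9, 0.0, 63.4]
wrist_force: [-0.8, -0.6, 0.1]
finger_gap: 0.0602
grasp_force: 0.0
```

>>> apply_moves(motion=[[0.06, 0, 0, 0, -0.168], [0.06, 0, 0, 0, -0.168], [0.06, 0, 0, 0, -0.168], [0.06, 0, 0, 0, -0.168], [0.06, 0, 0, 0, 0]])

```text
time: 2.6
tcp_pos: [0.585, -0.2521, 0.2417]
tool_rot: [-180.0, -0.0, 101.6]
wrist_force: [0.2, -0.2, -0.3]
finger_gap: 0.0599
grasp_force: 0.0
```

>>> apply_moves(motion=[[0.06, -0.005, 0, 0.05, 0], [0.06, 0, 0, 0.05, 0], [0.06, 0, 0, 0.05, 0], [0.06, 0, 0, 0.04, 0], [0.06, 0, 0, 0.016, 0]])

```text
time: 3.22
tcp_pos: [0.5845, -0.2565, 0.0334]
tool_rot: [-179.8, -0.1, 101.4]
wrist_force: [0.6, 0.9, 0.9]
finger_gap: 0.0599
grasp_force: 0.0
```

>>> apply_moves(motion=[[0.06, 0, 0, 0.005, 0], [0.06, 0, 0, 0, 0]])

```text
time: 3.48
tcp_pos: [0.5872, -0.2572, 0.0327]
tool_rot: [179.9, 0.1, 101.6]
wrist_force: [-0.1, -0.4, 0.5]
finger_gap: 0.0603
grasp_force: 0.0
```

```bash
python3 - <<'E'
from h import *
t=snapshot("top")[:,:,::-1];s=snapshot("scene")[:,:,::-1]
a=cv2.resize(t[190:300,320:420],(400,440),interpolation=cv2.INTER_CUBIC);b=cv2.resize(s[150:260,280:380],(400,440),interpolation=cv2.INTER_CUBIC)
cv2.imwrite("pics/d1.png",np.hstack([a,b]))
E
```

```text
(no output)
```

View pics/d1.png

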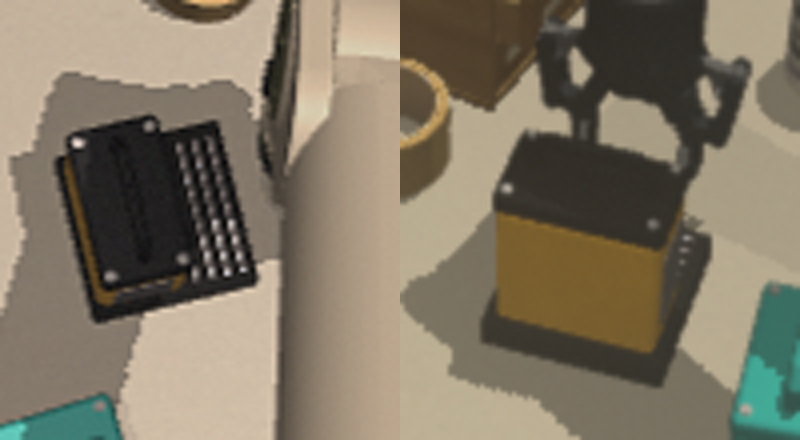

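d1 shows the pack untouched, with its sled corners at (217,122), (257,275), (97,321) and (57,160), and the fingers behind it. I'll refit from these corners while lowering.

>>> apply_moves(motion=[[0.06, 0, 0, 0.008, 0], [0.06, 0, 0, 0.006, 0], [0.06, 0, 0, 0, 0]])

```text
time: 3.95
tcp_pos: [0.5857, -0.2568, 0.0165]
tool_rot: [-179.9, -0.0, 101.6]
wrist_force: [0.0, -0.2, 1.0]
finger_gap: 0.06
grasp_force: 0.0
```

```bash
python3 - <<'E'
from h import *
np.set_printoptions(precision=4,suppress=True)
D=lambda u,v:T(u,v,(320,190),4)
p,r=fit([("top",l,D(*u)) for l,u in [((-.06,-.06,.022),(217,122)),((-.06,.06,.022),(257,275)),((.06,.06,.022),(97,321)),((.06,-.06,.022),(57,160))]],[.56,-.16,1.77])
print(p,np.degrees(p[2]),r)
s=arm.sense();print(s["tcp_pos"],s["wrist_force"],s["tool_rot"])
c,q=np.cos(p[2]),np.sin(p[2]);print(np.array([[c,q],[-q,c]])@(s["tcp_pos"][:2]-p[:2]))
E
```

```text
[ 0.5632 -0.1616  1.7916] 102.65321212110253 [[ 0.0957 -1.1706]
 [ 1.2912  1.3064]
 [-0.2199  0.3225]
 [-0.9165 -0.414 ]]
[ 0.5857 -0.2568  0.0165] [ 0.0009 -0.1948  1.0357] [-179.9372   -0.0463  101.63  ]
[-0.0978 -0.0011]
```

>>> apply_moves(motion=[[0.06, 0.008, 0, 0.002, 0], [0.06, 0.007, 0, 0, 0], [0.06, 0.006, 0, 0, 0], [0.06, 0.005, 0, 0, 0], [0.06, 0.005, 0, 0, 0]])

```text
time: 4.58
tcp_pos: [0.58, -0.2278, 0.0156]
tool_rot: [180.0, 0.1, 101.6]
wrist_force: [0.7, -3.9, -1.5]
finger_gap: 0.0598
grasp_force: 2.4
```

>>> apply_moves(motion=[[0.06, 0.005, 0, 0, 0], [0.06, 0.005, 0, 0, 0], [0.06, 0, 0, 0, 0]])

```text
time: 4.95
tcp_pos: [0.5779, -0.2172, 0.0155]
tool_rot: [180.0, 0.0, 101.6]
wrist_force: [-0.2, -3.4, 0.1]
finger_gap: 0.0599
grasp_force: 1.4
```

Contact is made at about 4 N. I'll push along a gentle arc, turning the pack onto the dock axis.

>>> apply_moves(motion=[[0.06, 0.012, 0.0005, 0, 0.0084], [0.06, 0.012, 0.0005, 0, 0.0084], [0.06, 0.012, 0.0005, 0, 0.0084], [0.06, 0.012, 0.0005, 0, 0.0084], [0.06, 0.012, 0.0005, 0, 0.0084]])

```text
time: 5.58
tcp_pos: [0.5692, -0.1585, 0.0155]
tool_rot: [180.0, 0.1, 99.1]
wrist_force: [0.8, -6.1, -0.7]
finger_gap: 0.0602
grasp_force: 2.8
```

>>> apply_moves(motion=[[0.06, 0.012, 0, 0, 0.0084], [0.06, 0.012, 0, 0, 0.0084], [0.06, 0.012, 0, 0, 0.0084], [0.06, 0.012, 0, 0, 0.0084], [0.06, 0.012, 0, 0, 0.0084]])

```text
time: 6.2
tcp_pos: [0.5606, -0.0991, 0.0155]
tool_rot: [-180.0, 0.1, 96.7]
wrist_force: [0.3, -6.8, -0.3]
finger_gap: 0.0602
grasp_force: 2.9
```

>>> apply_moves(motion=[[0.06, 0.012, -0.0005, 0, 0.0084], [0.06, 0.012, -0.0005, 0, 0.0084], [0.06, 0.012, -0.0005, 0, 0.0084], [0.06, 0.012, -0.0005, 0, 0.0084], [0.06, 0, 0, 0, 0.0084]])

```text
time: 6.82
tcp_pos: [0.5533, -0.0494, 0.0154]
tool_rot: [-180.0, -0.0, 94.5]
wrist_force: [0.8, -0.1, -0.0]
finger_gap: 0.0601
grasp_force: 0.0
```

```bash
python3 - <<'E'
from h import *
t=snapshot("top")[:,:,::-1];s=snapshot("scene")[:,:,::-1]
cv2.imwrite("pics/topb.png",t);cv2.imwrite("pics/sceneb.png",s)
a=cv2.resize(t[200:310,195:355],(640,440),interpolation=cv2.INTER_CUBIC)
cv2.imwrite("pics/e1.png",a)
print(arm.sense()["tcp_pos"],arm.sense()["tool_rot"])
E
```

```text
[ 0.55346514 -0.0500004   0.01529871] [-1.79987306e+02 -4.38653860e-02  9.44337645e+01]
```

View pics/e1.png

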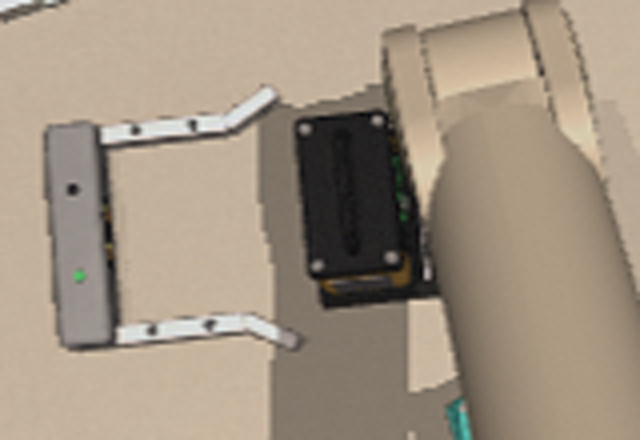

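e1 shows the pack upright just before the mouth, aligned with the dock. The lid corners are at about (295,119), (386,112), (408,270) and (310,280), and the sled front corner is at (322,306).

```bash
python3 - <<'E'
from h import *
np.set_printoptions(precision=4,suppress=True)
L=[((-.0065,-.0535,.134),(386,112)),((-.0065,.0535,.134),(408,271)),((.0565,.0535,.134),(309,280)),((.0565,-.0535,.134),(295,118)),((.06,.06,.022),(321,307)),((0,.06,.022),(382,302))]
for obs in (L,L[:5],L[:4]):
    p,r=fit([("top",l,T(*u)) for l,u in obs],[.55,.02,1.65])
    d=np.array([.5365,.1624,1.6477]);c,q=np.cos(d[2]),np.sin(d[2])
    print(p,np.degrees(p[2]),np.array([[c,q],[-q,c]])@(p[:2]-d[:2]))
    print(r.ravel())
E
```

```text
[0.5427 0.0214 1.6422] 94.09151450415759 [-0.1411  0.0046]
[ 0.9748 -0.6623 -0.8316  0.1721 -0.4125  0.3195 -0.2961  0.2034 -0.3438
  0.3351  5.8257 -0.5258]
[0.5433 0.0209 1.6521] 94.65976056750712 [-0.1416  0.0041]
[ 0.9405 -0.8897 -0.4571 -0.1036 -0.015   0.2837 -0.308   0.2098  0.0477
  0.312 ]
[0.5431 0.0209 1.6543] 94.78411744599669 [-0.1416  0.0043]
[ 0.9    -0.8257 -0.4084 -0.0479  0.0383  0.392  -0.3441  0.325 ]
```

The yaw is good and the pack sits about 4 mm to the dock's +y, so I trim that over the next 50 mm.

>>> apply_moves(motion=[[0.06, 0.01, 0.0005, 0, 0], [0.06, 0.01, 0.001, 0, 0], [0.06, 0.01, 0.001, 0, 0], [0.06, 0.01, 0.001, 0, 0], [0.06, 0.01, 0.0005, 0, 0]])

```text
time: 7.55
tcp_pos: [0.5537, -0.002, 0.0152]
tool_rot: [-180.0, 0.1, 94.3]
wrist_force: [0.2, -6.5, 0.0]
finger_gap: 0.0601
grasp_force: 2.9
```

```bash
python3 - <<'E'
from h import *
t=snapshot("top")[:,:,::-1]
a=cv2.resize(t[200:310,195:355],(640,440),interpolation=cv2.INTER_CUBIC)
cv2.imwrite("pics/e2.png",a)
E
```

```text
(no output)
```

View pics/e2.png

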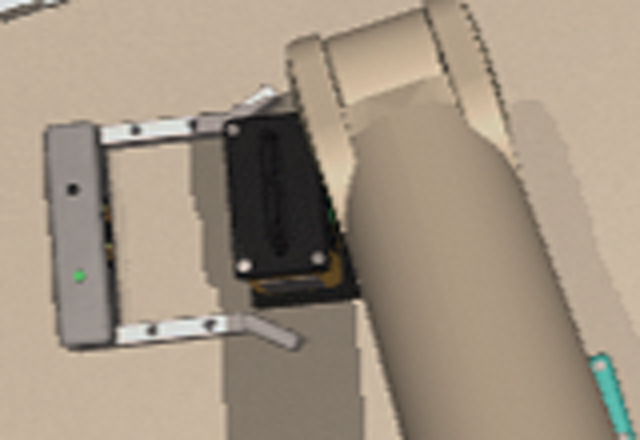

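e2 shows the pack nosing into the mouth. The lid corners are at (224,119), (237,281) and (337,272), and the sled corner is at (252,307).

```bash
python3 - <<'E'
from h import *
np.set_printoptions(precision=4,suppress=True)
L=[((-.0065,.0535,.134),(337,272)),((.0565,.0535,.134),(237,281)),((.0565,-.0535,.134),(224,118)),((.06,.06,.022),(252,307))]
p,r=fit([("top",l,T(*u)) for l,u in L],[.55,.07,1.65])
d=np.array([.5365,.1624,1.6477]);c,q=np.cos(d[2]),np.sin(d[2]);R=np.array([[c,q],[-q,c]])
print(p,np.degrees(p[2]),R@(p[:2]-d[:2]),R@(arm.sense()["tcp_pos"][:2]-d[:2]));print(r.ravel())
E
```

```text
[0.5442 0.0667 1.6394] 93.93093048781677 [-0.096  -0.0003] [-0.163  -0.0046]
[-0.7296 -0.1563 -0.0443 -0.0819  0.1646  0.0701  0.5974  0.1887]
```

Centred, with 96 mm to go. I push straight, then go slowly at the end.

>>> apply_moves(motion=[[0.06, 0.01, 0, 0, 0], [0.06, 0.01, 0, 0, 0], [0.06, 0.01, 0, 0, 0], [0.06, 0.01, 0, 0, 0], [0.06, 0.01, 0, 0, 0]])

```text
time: 8.22
tcp_pos: [0.55, 0.0479, 0.0152]
tool_rot: [-180.0, 0.1, 94.3]
wrist_force: [0.7, -6.3, 0.5]
finger_gap: 0.06
grasp_force: 3.0
```

>>> apply_moves(motion=[[0.06, 0.008, 0, 0, 0], [0.06, 0.008, 0, 0, 0], [0.06, 0.006, 0, 0, 0], [0.06, 0.006, 0, 0, 0], [0.06, 0.005, 0, 0, 0]])

```text
time: 8.85
tcp_pos: [0.5475, 0.0807, 0.0152]
tool_rot: [-180.0, 0.1, 94.3]
wrist_force: [0.5, -6.3, 0.5]
finger_gap: 0.0597
grasp_force: 3.2
```

>>> apply_moves(motion=[[0.06, 0.003, 0, 0, 0], [0.06, 0.003, 0, 0, 0]])

```text
time: 9.1
tcp_pos: [0.547, 0.0864, 0.0152]
tool_rot: [-180.0, 0.1, 94.3]
wrist_force: [-0.8, -6.6, 0.8]
finger_gap: 0.0599
grasp_force: 3.3
```

>>> apply_moves(motion=[[0.06, 0.002, 0, 0, 0], [0.06, 0.002, 0, 0, 0], [0.06, 0.0015, 0, 0, 0]])

```text
time: 9.48
tcp_pos: [0.5467, 0.0919, 0.0153]
tool_rot: [-180.0, 0.1, 94.3]
wrist_force: [0.5, -5.6, 1.2]
finger_gap: 0.0599
grasp_force: 3.2
```

>>> apply_moves(motion=[[0.06, 0.0015, 0, 0, 0], [0.06, 0.0015, 0, 0, 0]])

```text
time: 9.72
tcp_pos: [0.5467, 0.0922, 0.0152]
tool_rot: [-179.9, 0.3, 94.2]
wrist_force: [-0.9, -16.1, 4.9]
finger_gap: 0.0599
grasp_force: 7.9
```

The force is rising against the back stop. One more small press, then I'll back off.

>>> apply_moves(motion=[[0.06, 0.001, 0, 0, 0], [0.06, 0.0005, 0, 0, 0], [0.06, 0, 0, 0, 0]])

```text
time: 10.1
tcp_pos: [0.5466, 0.0922, 0.0152]
tool_rot: [-179.9, 0.4, 94.2]
wrist_force: [0.6, -17.6, 4.0]
finger_gap: 0.0602
grasp_force: 8.5
```

>>> apply_moves(motion=[[0.06, -0.003, 0, 0, 0], [0.06, -0.01, 0, 0, 0], [0.06, -0.03, 0, 0, 0], [0.06, -0.04, 0, 0, 0], [0.06, -0.03, 0, 0, 0]])

```text
time: 10.72
tcp_pos: [0.5548, -0.0158, 0.0152]
tool_rot: [-180.0, -0.0, 94.4]
wrist_force: [0.4, -0.1, -0.6]
finger_gap: 0.0597
grasp_force: 0.0
```

>>> apply_moves(motion=[[0.06, -0.03, 0, -0.05, 0], [0.06, -0.03, 0, -0.05, 0], [0.06, -0.03, 0, -0.05, 0], [0.06, 0, 0, -0.04, 0], [0.06, 0, 0, 0, 0]])

```text
time: 11.35
tcp_pos: [0.5637, -0.104, 0.2091]
tool_rot: [179.6, 0.1, 94.4]
wrist_force: [-0.6, 0.7, -0.2]
finger_gap: 0.0601
grasp_force: 0.0
```

```bash
python3 - <<'E'
from h import *
t=snapshot("top")[:,:,::-1];s=snapshot("scene")[:,:,::-1]
a=cv2.resize(t[215:300,200:300],(400,340),interpolation=cv2.INTER_CUBIC);b=cv2.resize(s[270:370,210:310],(340,340),interpolation=cv2.INTER_CUBIC)
cv2.imwrite("pics/f1.png",np.hstack([a,b]))
E
```

```text
(no output)
```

View pics/f1.png

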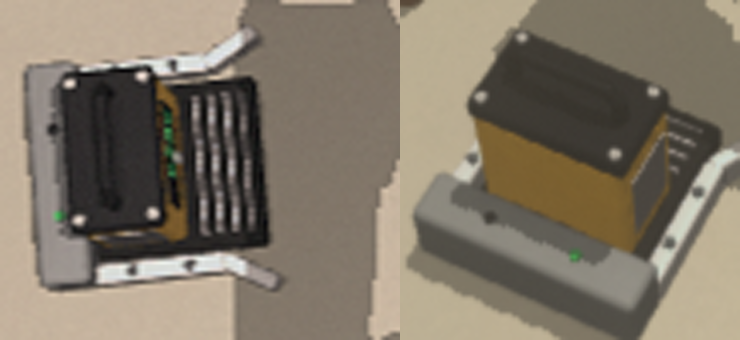

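f1 shows the pack upright between the rails and against the back stop, with the sled's rear corners at about (255,77) and (268,245). I check that against home and hand in.

```bash
python3 - <<'E'
from h import *
from bench import ticket
q=(proj("top",world([.5365,.1624,1.6477],[(-.06,-.06,.022),(-.06,.06,.022)]))-[200,215]+.5)*4-.5
print(q)
if np.abs(q-[[255,77],[268,245]]).max()<8: print(ticket.job_done())
E
```

```text
[[254.75036676  76.79233214]
 [269.47467564 245.27885389]]
the job is handed in; nothing more can be done
None
```

The yellow battery pack is standing upright in the dock, fully home against the back stop, and the job is handed in at about 11.5 s; its sled corners matched the home position to within about 1 mm, and the only thing touched was the sled.

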